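# Balance the serving paddle on its drying rest

## Robot

A 6-joint arm with a two-finger parallel gripper is mounted at the origin on a cart in front of the work surface, level with it; the furniture and walls round the work are solid. World frame = base frame: x ahead of the robot, y to its left, z up, the work surface at z = 0. Lengths are in mm, angles in degrees, forces in N, time in s.
With the tool pointing down it reaches from about 300 to 850 mm from the base axis. Payload 4.2 kg.
Tool frame: the origin (TCP) lies on the centre line of the jaws, within the pads' length; the fingertips stand 14 mm ahead of it and the grasp point (between the pads) lies 5 mm behind it; z points along the fingers, y is the direction in which the jaws open and shut (so a half turn about z gives the same grasp; the last joint's range is limited). The gripper opens to 91 mm and grips with 3 to 60 N. Pads are 32 mm wide; open, the fingers measure 118 mm over their backs; the gripper's body (76 mm by 178 mm) begins 60 mm behind the grasp point.
Start: joints at [68.755, 18.312, 89.639, -0, 72.044, -1.146], TCP at [197.601, 539.996, 227.976] pointing down, gripper open.
Joint ranges: [-177.97, 177.97], [-48.28, 115.42], [12.27, 149.76], [-77.06, 257.06], [2.81, 150.46], [-146.56, 146.56]. Speed limits (degrees/s): [147.25, 147.25, 180, 180, 180, 180].

## Interface

Orientations are given as [roll, pitch, yaw] about the fixed x, y, z axes, in that order (R = Rz(yaw) Ry(pitch) Rx(roll)).
In Python, from workcell import env gives the robot as it stands.
- The arm moves only by the tool play_rows, never from a script. Its argument "increments" is a list of rows, each a list of 5 numbers: the shift along the world's x, y, z in mm, then the turn about the world's z in degrees, then the closure, from 0 (fully open) to 1 (shut). In form: [[x, y, z, yaw, fingers], ...]. A call has 1 to 20 rows; each row shifts and turns the commanded pose from where the row before left it; what a row does not reach is not made up. A row lasts 1/8 s, in which the tool goes at most 62.5 mm and 10.7 degrees, less where a joint would pass 70% of its speed; a pose out of reach is approached as far as the arm can. A call is refused whole if a number of a shift passes 62.5 or a number of a turn 10.7, either way. A call with a gripper value outside its range is refused whole. The fingers move at their own pace and stop on an object; "newtons" is the grip in N (left out, the last holds). Time passes only in rows, so rows that do not move let the fingers close. It gives the time, the measured TCP pose, the force and the opening at its end, in the units of the state.
- env.state(): the state, without advancing time (a new reading comes with each control period).
- env.grab_frame(name): name is "scene" or "top" or "wrist"; returns the picture (384x512x3 uint8, red, green, blue); there is no depth.
- env.calibration(name): a dict with "fx", "fy", "cx", "cy" (pixels), "R" (3x3) and "t" (3): a world point X has camera coordinates R X + t; the wrist camera has in their place "hand_eye" (4x4, takes a point from camera to tool coordinates, whose origin is the TCP and whose axes are the flange's). Camera axes: x right, y down, z forward; pixel columns grow to the right and rows downward; lengths in mm; the calibration is good to about 2 mm. A picture is of the moment at which its call begins: read the wrist's pose just before it. calibration takes no time and is no camera call.
- env.job_done(): hands the job in, once; it reports no verdict.
The state is a dict: "time_s": time; "qpos": joint angles; "qvel": joint speeds; "effort": joint torques, N m; "ee_pos": TCP position; "ee_rot": TCP orientation; "force": force on the tool from outside, world axes, zero at the start; "torque": the same for the moment, N m; "gripper_width": finger opening in mm.
Only numpy, scipy, OpenCV 4.12 (cv2) and the standard library are available. Lean on these libraries where they do the work, as an engineer would, in place of code of your own. Each camera call takes 0.05 s, during which the arm holds its last target.

## Task

The serving paddle lies tipped on the crossbar of its drying rest, its handle end down on the worktop. Without lifting it off the bar, slide the paddle gently through the hoop until it balances, and leave it lying level on the bar by itself, both ends clear of the worktop, to dry. Leave the things around it where they are.

Things in the scene. Friction and masses are not known exactly. Their poses are not given: they have to be found in the camera images.
- bar_top (a point): Centre of the flat top of the crossbar of the steel drying rest (fixed). The top is 45 mm above the worktop, 14 mm wide along this point's x, long along its y. x is level and points across the bar, from the paddle's handle side to its blade side. The bar sits in rubber and gives up to 0.06 rad about its y, so a balanced paddle may lie up to 0.05 rad off level. Foot plate 100 x 130 x 8 mm.
- hoop_top (a point): Top middle of the round-bar hoop (8 mm thick) that stands on the bar, in the bar's plane; the paddle passes through it. Inside it is 60 mm wide (y) and 35 mm high above the bar top; this point, its outer top, is 88 mm above the worktop. Same axes as bar_top.
- handle_grip (a point): Point on the handle of the loose wooden serving paddle, 50 mm from the handle's end, mid-width and mid-thickness. x points along the paddle to the blade, z out of its top face. The handle is 240 mm long, 30 mm wide (y), 20 mm thick (z). At the start the bar crosses the paddle 150 mm from this point and the handle's end rests on the worktop, sloping 0.235 rad.
- blade (a point): Middle of the paddle's blade (120 mm long, 80 mm wide, 9 mm thick, underside flush with the handle's), 250 mm from handle_grip. The paddle weighs 0.45 to 0.6 kg. Steel hidden in the handle puts the balance point somewhere from 55 to 130 mm from handle_grip towards the blade. With it over the 14 mm bar the paddle stays level; else it tips until an end meets the worktop.
- mug_center (a point): Bystander: purple mug, 90 x 119 x 95 mm; point at its centre, half-way up.
- lemon_center (a point): Bystander: yellow lemon, 77 x 52 x 53 mm; point at its centre.
- timer_center (a point): Bystander: orange and cream kitchen timer, 58 mm across, 57 mm high; point at its centre.
- orange_center (a point): Bystander: orange, 80 mm; point at its centre.
Things that resemble listed ones, but are neither listed nor needed, are in the scene too. Leave any green look-alike of the part that bears bar_top alone.

How it is judged (in metres and radians):
On the way:
1. the paddle has been slid some 15 mm or more towards the blade side while it bears on the bar (x of handle_grip in the frame of bar_top above -0.134 m and contact force between paddle and rest above 0.2 N), for 0.1 s.
At the end, for the whole second after the job is handed in: The paddle lies at rest on the bar by its own balance, its whole weight on the rest, level to 0.08 rad, both ends clear of the worktop (angle between handle_grip's own z axis and vertical below 0.08 rad and contact force between paddle and rest above 2.5 N and z of handle_grip in the frame of bar_top between 0 and 0.02 m and linear speed of paddle below 0.02 m/s and angular speed of paddle below 0.1 rad/s); the robot touches nothing.
It fails at once if the paddle and the rest press on each other with more than 20 N (contact force between paddle and rest above 20 N).
It fails at once if the paddle is lifted clear of the bar by more than 7 mm (z of handle_grip in the frame of bar_top above 0.017 m and z of blade in the frame of bar_top above 0.0115 m).
It fails at once if a bystander is shifted by more than 30 mm (distance of any of mug_center, lemon_center, timer_center, orange_center from where it was at the start of the episode above 0.03 m).
It also fails if it takes over 64 s, if anything falls off the work surface, if the arm or the gripper's body presses on something with over 40 N, if the wrist force passes 120 N, or if a joint passes its speed limit or range.

## Working session

There is one attempt and no reset: what is moved stays moved. The work goes in short steps, Python scripts to look and compute and a tool call to move; the robot and the scene stay as the last step left them, time stands still between calls to the robot, and variables do not carry over. Pictures are saved under pics/ and viewed, and the job is handed in when it is done.

Besides the shell and the picture viewer there is one more tool, called after "Request:" as a command line: name --pt "numbers of a row" for each row, then --argument value for the rest. play_rows: Moves the arm, as the interface text tells. Its arguments: {"type":"object","properties":{"increments":{"type":"array"},"newtons":{"type":"number"}},"required":["increments"]}

```bash
mkdir -p pics; python3 - <<'E'
from workcell import env
import cv2
for n in ["scene","top"]:
    im=env.grab_frame(n); cv2.imwrite(f"pics/{n}0.png",cv2.resize(im[:,:,::-1],(800,600),interpolation=cv2.INTER_CUBIC))
    print(n,env.calibration(n))
print(env.calibration("wrist")); print(env.state())
E
```

```text
scene {'fx': 398.0091830377486, 'fy': 398.0091830377486, 'cx': 258.2782040836955, 'cy': 194.47905009756556, 'R': array([[ 0.74567001, -0.66620999, -0.01185248],
       [-0.32854237, -0.3521364 , -0.87639025],
       [ 0.57968625,  0.65739197, -0.48145576]]), 't': array([-384.67238444,  217.35365427,  922.1907222 ])}
top {'fx': 447.94393766496387, 'fy': 447.94393766496387, 'cx': 256.99485168166274, 'cy': 186.7479895112279, 'R': array([[ 0.0020694 , -0.99990546,  0.01359351],
       [-0.98412343, -0.00444886, -0.17742964],
       [ 0.17747335, -0.01301052, -0.9840396 ]]), 't': array([ -13.06441007,  486.17430892, 1375.07379601])}
{'fx': 307.8890623989248, 'fy': 307.8890623989248, 'cx': 251.95135666544846, 'cy': 191.38671881710843, 'hand_eye': array([[ 3.81577881e-04, -9.61139350e-01, -2.76063406e-01,
         7.74015330e+01],
       [ 9.99999917e-01,  4.06716819e-04, -3.38099483e-05,
         3.23109038e-01],
       [ 1.44775702e-04, -2.76063370e-01,  9.61139425e-01,
        -1.58172627e+02],
       [ 0.00000000e+00,  0.00000000e+00,  0.00000000e+00,
         1.00000000e+00]])}
{'time_s': 0.1, 'qpos': array([ 6.87536827e+01,  1.83485288e+01,  8.96993681e+01, -1.39017852e-03,
        7.20436666e+01, -1.14565819e+00]), 'qvel': array([-0.10510415, -0.06880453, -0.23828628,  0.03751662,  0.08767015,
       -0.04194938]), 'effort': array([-1.44472819e-03, -4.13334811e+01, -2.32512295e+01,  7.28216046e-02,
        4.20843449e-02, -5.60751062e-05]), 'ee_pos': array([197.45956734, 539.5773875 , 227.1991381 ]), 'ee_rot': array([-1.79908428e+02, -5.09220809e-04,  1.59899770e+02]), 'force': array([ 0.32767331, -0.5175486 , -0.0509653 ]), 'torque': array([-0.00663327, -0.01765911, -0.00745774]), 'gripper_width': 91.22937297505995}
```

View pics/scene0.png

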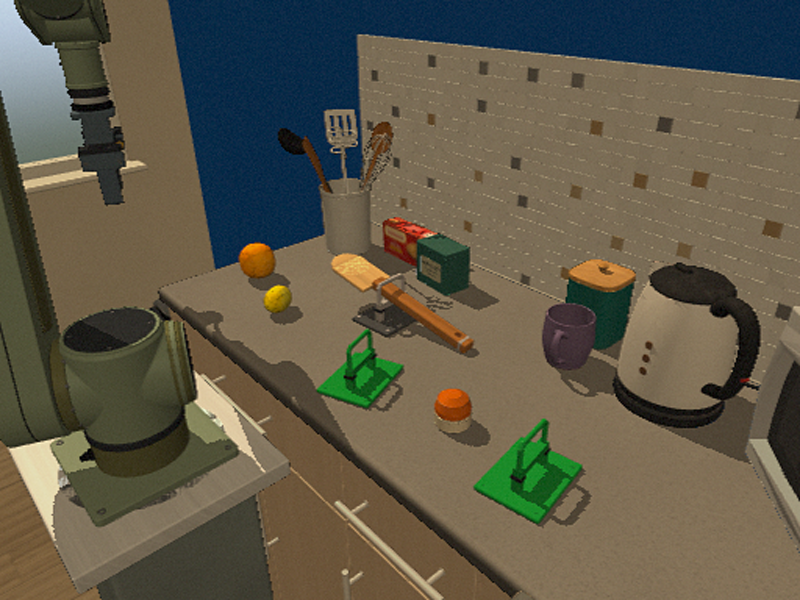

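View pics/top0.png

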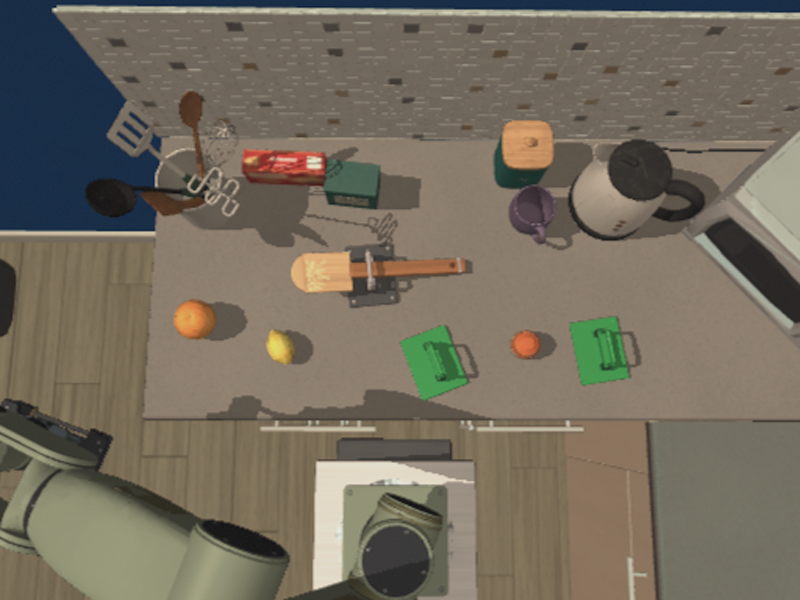

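```bash
python3 - <<'E'
import cv2
a=cv2.imread("pics/top0.png")  # 800x600
im=cv2.resize(a[225:325,280:480],(800,400),interpolation=cv2.INTER_CUBIC); cv2.imwrite("pics/topc.png",im)
a=cv2.imread("pics/scene0.png")
cv2.imwrite("pics/scenec.png",cv2.resize(a[240:360,320:480],(800,600),interpolation=cv2.INTER_CUBIC))
E
```

```text
(no output)
```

View pics/topc.png

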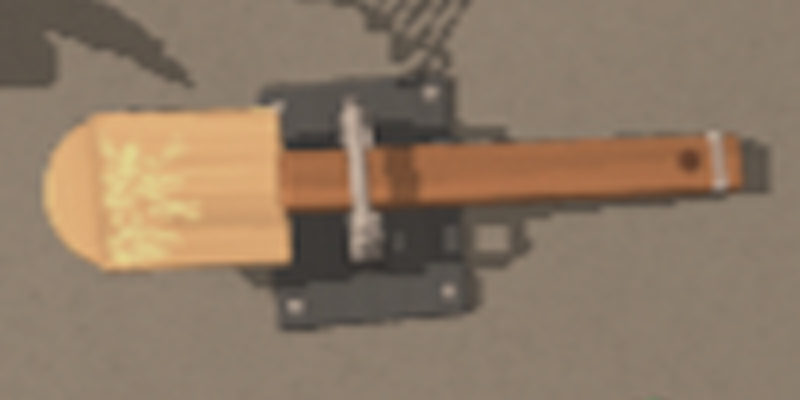

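View pics/scenec.png

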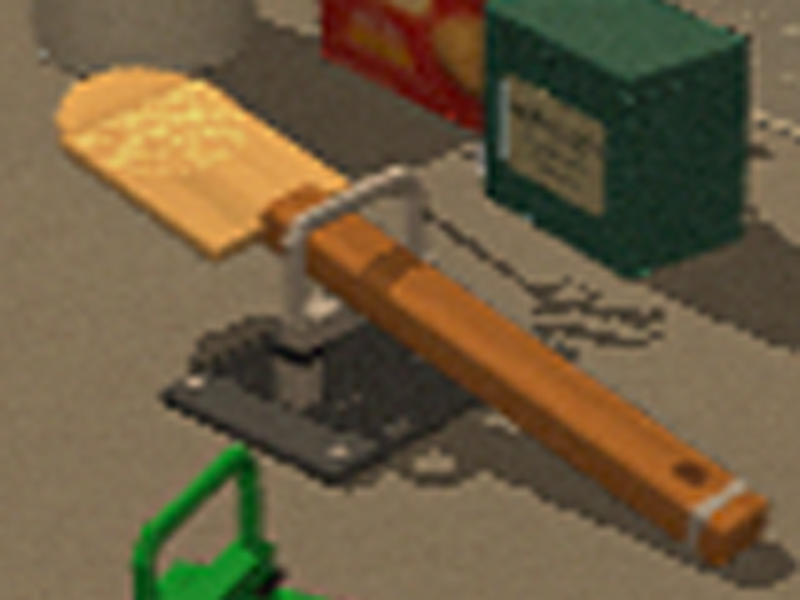

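```bash
cat > h.py <<'E'
import numpy as np
from workcell import env
def back(n,u,v,z,cal=None):
    c=cal or env.calibration(n); R=np.array(c['R']);t=np.array(c['t'])
    d=R.T@np.array([(u-c['cx'])/c['fx'],(v-c['cy'])/c['fy'],1]); o=-R.T@t
    return o+d*(z-o[2])/d[2]
def proj(n,X):
    c=env.calibration(n); p=np.array(c['R'])@X+np.array(c['t']); return c['fx']*p[0]/p[2]+c['cx'],c['fy']*p[1]/p[2]+c['cy']
E
python3 - <<'E'
from h import *
np.set_printoptions(precision=1,suppress=True)
f=lambda u,v:((280+u/4+.5)/1.5625-.5,(225+v/4+.5)/1.5625-.5)
P={}
for n,u,v,z in [("end",741,163,20),("junc",283,180,75),("bladeend",45,193,92),("hoopN",349,105,84),("hoopS",366,250,84),("footTL",263,90,8),("footTR",448,78,8),("footBR",475,315,8),("footBL",281,328,8)]:
    P[n]=back("top",*f(u,v),z); print(n,P[n])
d=P['junc']-P['end'];print(np.linalg.norm(d),np.degrees(np.arctan2(d[1],d[0])))
d=P['hoopN']-P['hoopS'];print(np.linalg.norm(d),np.degrees(np.arctan2(d[1],d[0])))
print(sum(P[k] for k in P if 'foot' in k)/4)
g=lambda X:[(q+.5)*1.5625*5-.5-o*5 for q,o in zip(proj("scene",X),(320,240))]
for k in P: print(k,g(P[k]))
E
```

```text
end [ 546.6 -143.4   20. ]
junc [524.7  90.7  75. ]
bladeend [514.  206.2  92. ]
hoopN [561.1  58.   84. ]
hoopS [487.8  48.8  84. ]
footTL [587.2 106.1   8. ]
footTR [594.2   9.    8. ]
footBR [468.   -5.6   8. ]
footBL [460.8  94.7   8. ]
241.54276427320588 95.34384095135252
73.83196974423787 7.125762846232004
[527.6  51.    8. ]
end [np.float64(745.1558511879862), np.float64(516.5495440672028)]
junc [np.float64(285.0452761840793), np.float64(191.6059151573645)]
bladeend [np.float64(89.60989131273823), np.float64(74.36278715231674)]
hoopN [np.float64(406.3960944356786), np.float64(170.3906103310378)]
hoopS [np.float64(279.6968112265927), np.float64(235.1413166808568)]
footTL [np.float64(380.12178125242144), np.float64(276.1093020166263)]
footTR [np.float64(549.5495042450384), np.float64(352.0632662683756)]
footBR [np.float64(337.16344372513277), np.float64(476.2806223989837)]
footBL [np.float64(161.33476296293088), np.float64(386.58935594875766)]
```

Request:
play_rows --pt "20 -39 0 -4 0" --pt "22 -40 0 -4 0" --pt "22 -40 0 -4 0" --pt "22 -40 0 -4 0" --pt "22 -40 0 -4 0" --pt "22 -40 0 -4 0" --pt "22 -40 0 -4 0" --pt "22 -40 0 -4 0" --pt "22 -40 0 -4 0" --pt "22 -40 0 -4 0" --pt "22 -40 0 -4 0" --pt "22 -40 0 -4 0" --pt "22 -40 0 -4 0" --pt "22 -40 0 -4 0" --pt "20 -40 0 -4 0" --pt "18 -35 0 -4.6 0" --pt "0 0 0 0 0" --pt "0 0 0 0 0"

```text
time_s: 2.35
ee_pos: [541.0, -93.5, 227.4]
ee_rot: [-179.9, -0.1, 95.3]
force: [-0.5, 0.8, -0.3]
gripper_width: 91.1
```

```bash
python3 - <<'E'
from h import *
import cv2
s=env.state();print({k:s[k] for k in('time_s','ee_pos','ee_rot','force','torque')})
im=env.grab_frame("wrist"); cv2.imwrite("pics/w1.png",cv2.resize(im[:,:,::-1],(800,600),interpolation=cv2.INTER_CUBIC))
E
```

```text
{'time_s': 2.35, 'ee_pos': array([540.95829721, -93.51077074, 227.44972918]), 'ee_rot': array([-1.79920553e+02, -5.60920373e-02,  9.53204073e+01]), 'force': array([-0.45810648,  0.80541274, -0.34009577]), 'torque': array([-0.04580609, -0.01058047,  0.00432369])}
```

View pics/w1.png

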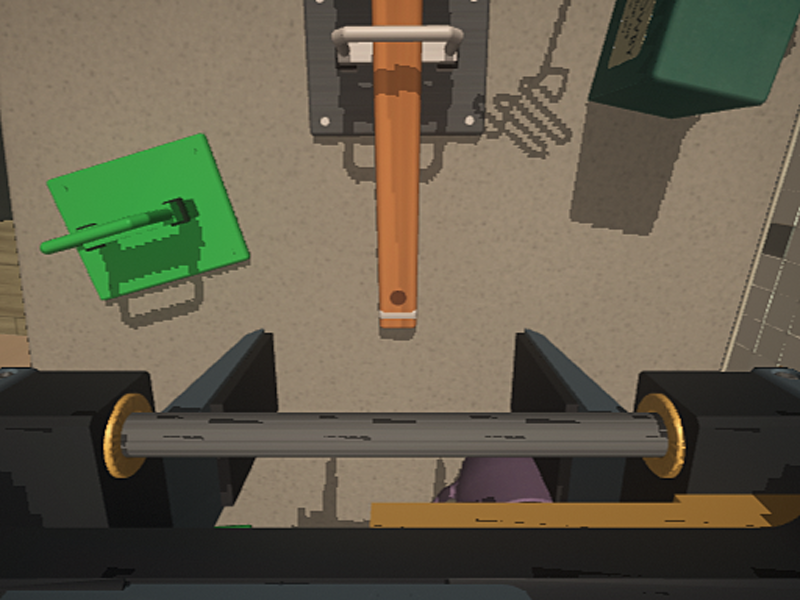

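```bash
cat >> h.py <<'E'
from scipy.spatial.transform import Rotation as Ro
def wcal(s=None):
    s=s or env.state(); c=env.calibration("wrist"); T=np.eye(4);T[:3,:3]=Ro.from_euler('xyz',s['ee_rot'],degrees=True).as_matrix();T[:3,3]=s['ee_pos']
    M=np.linalg.inv(T@c['hand_eye']); return dict(c,R=M[:3,:3],t=M[:3,3])
E
python3 - <<'E'
from h import *
np.set_printoptions(precision=1,suppress=True)
c=wcal()
f=lambda u,v:((u+.5)/1.5625-.5,(v+.5)/1.5625-.5)
for n,u,v,z in [("end",398,327,20),("hoopL",335,34,84),("hoopR",462,34,84),("mid",398,132,20+.24*130),("footL",314,135,8),("footR",487,134,8),("mug",500,495,90)]: print(n,back("w",*f(u,v),z,c))
E
```

```text
end [ 549.5 -142.6   20. ]
hoopL [494.7  50.2  84. ]
hoopR [566.   56.9  84. ]
mid [535.2   3.4  51.2]
footL [473.2  -2.2   8. ]
footR [601.4  10.6   8. ]
mug [ 632.5 -239.4   90. ]
```

Request:
play_rows --pt "2 0 -35 0 0" --pt "0 0 -40 0 0" --pt "0 0 -40 0 0" --pt "0 0 -35 0 0" --pt "0 0 -25 0 0" --pt "0 0 -17 0 0" --pt "0 0 -10 0 0" --pt "0 0 -5 0 0" --pt "0 0 0 0 0" --pt "0 0 0 0 0" --pt "0 0 0 0 0"

```text
time_s: 3.78
ee_pos: [543.9, -94.1, 21.5]
ee_rot: [179.9, 0.0, 95.3]
force: [-0.8, 0.0, 0.4]
gripper_width: 91.5
```

```bash
python3 - <<'E'
from h import *
import cv2
s=env.state();print({k:s[k] for k in('time_s','ee_pos','ee_rot','force','torque')})
im=env.grab_frame("wrist"); cv2.imwrite("pics/w2.png",cv2.resize(im[:,:,::-1],(800,600),interpolation=cv2.INTER_CUBIC))
E
```

```text
{'time_s': 3.775, 'ee_pos': array([543.93184463, -94.12114203,  21.51999506]), 'ee_rot': array([1.79935204e+02, 1.75509755e-02, 9.52961982e+01]), 'force': array([-0.78677912,  0.01901972,  0.41865131]), 'torque': array([-0.09912449,  0.04460907, -0.01552145])}
```

View pics/w2.png

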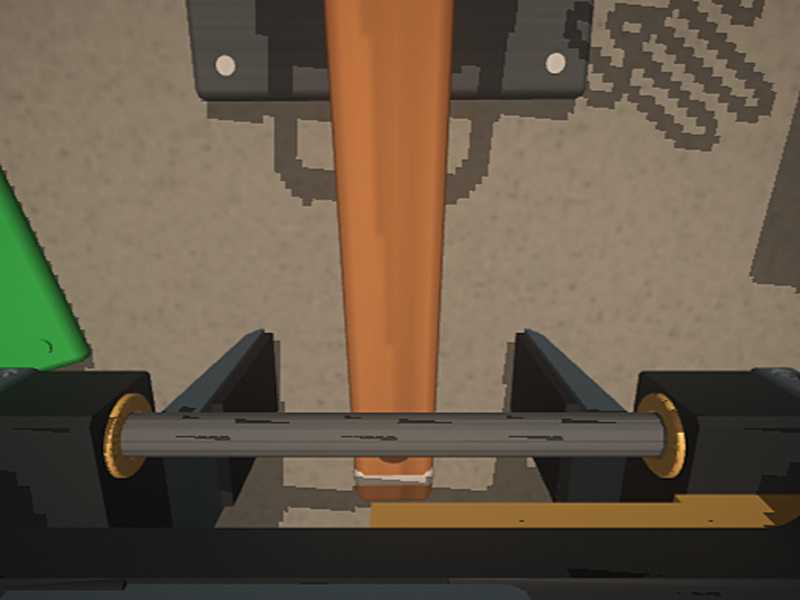

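Request:
play_rows --pt "0 0 0 0 0.3" --pt "0 0 0 0 0.5" --pt "0 0 0 0 0.6" --pt "0 0 0 0 0.65" --pt "0 0 0 0 0.7" --pt "0 0 0 0 0.75" --pt "0 0 0 0 0.8" --pt "0 0 0 0 0.8" --pt "0 0 0 0 0.8" --newtons 6

```text
time_s: 4.95
ee_pos: [543.5, -94.0, 20.9]
ee_rot: [-180.0, 0.0, 95.3]
force: [-0.3, -1.1, 0.4]
gripper_width: 30.2
```

Request:
play_rows --pt "0 0 0 0 0.8" --pt "0 0 3 0 0.8" --pt "0 1 4 0 0.8" --pt "0 1 4 0 0.8" --pt "0 1 4 0 0.8" --pt "0 1 4 0 0.8" --pt "0 1 4 0 0.8" --pt "0 0 3 0 0.8" --pt "0 0 0 0 0.8" --pt "0 0 0 0 0.8" --newtons 8

```text
time_s: 6.2
ee_pos: [543.7, -88.8, 47.1]
ee_rot: [180.0, -0.0, 95.3]
force: [1.4, 0.4, 0.0]
gripper_width: 29.8
```

```bash
cat >> h.py <<'E'
import cv2
def look(tag,boxes=True):
    s=env.state();print({k:np.round(s[k],2) for k in('time_s','ee_pos','force','torque','gripper_width')})
    a=env.grab_frame("scene")[:,:,::-1]
    cv2.imwrite(f"pics/s{tag}.png",cv2.resize(a[150:240,195:315],(800,600),interpolation=cv2.INTER_CUBIC))
E
python3 -c "
from h import *
look('a')"
```

```text
{'time_s': np.float64(6.2), 'ee_pos': array([543.72, -88.78,  47.08]), 'force': array([1.41, 0.36, 0.02]), 'torque': array([ 0.01,  0.03, -0.01]), 'gripper_width': np.float64(29.84)}
```

View pics/sa.png

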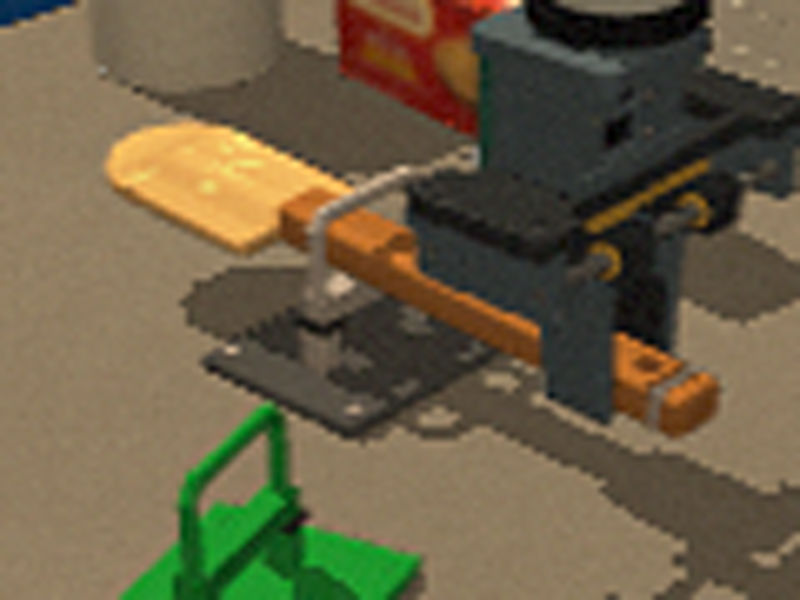

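```bash
cat >> h.py <<'E'
def avg(n=12):
    F=[]
    for i in range(n):
        env.grab_frame("top"); s=env.state(); F.append(np.r_[s['force'],s['torque'],s['ee_pos']])
    F=np.array(F); print(s['time_s'],'mean',F.mean(0).round(2),'std',F.std(0).round(2))
E
python3 -c "
from h import *
avg()"
```

```text
6.85 mean [ 2.6000e-01  8.2000e-01 -1.9000e-01  1.7000e-01 -2.0000e-02 -6.0000e-02
  5.4368e+02 -8.8800e+01  4.6970e+01] std [0.37 0.65 0.55 0.09 0.03 0.02 0.01 0.02 0.01]
```

Request:
play_rows --pt "0 2 1 0 0.8" --pt "-0.3 3 1 0 0.8" --pt "-0.3 3 1 0 0.8" --pt "-0.3 3 1 0 0.8" --pt "-0.3 3 0 0 0.8" --pt "-0.3 2 0 0 0.8" --pt "0 0 0 0 0.8" --pt "0 0 0 0 0.8" --newtons 3

```text
time_s: 7.85
ee_pos: [542.1, -72.7, 51.0]
ee_rot: [180.0, -0.0, 95.3]
force: [0.0, 0.2, -0.2]
gripper_width: 30.0
```

```bash
python3 -c "
from h import *
avg(10); look('b')"
```

```text
8.35 mean [ 4.2000e-01  1.2500e+00 -7.3000e-01  1.4000e-01 -3.0000e-02 -6.0000e-02
  5.4207e+02 -7.2700e+01  5.0940e+01] std [0.62 0.79 0.59 0.12 0.03 0.04 0.01 0.01 0.01]
{'time_s': np.float64(8.35), 'ee_pos': array([542.07, -72.73,  50.94]), 'force': array([ 0.98,  1.92, -0.99]), 'torque': array([ 0.31, -0.01, -0.12]), 'gripper_width': np.float64(29.99)}
```

View pics/sb.png

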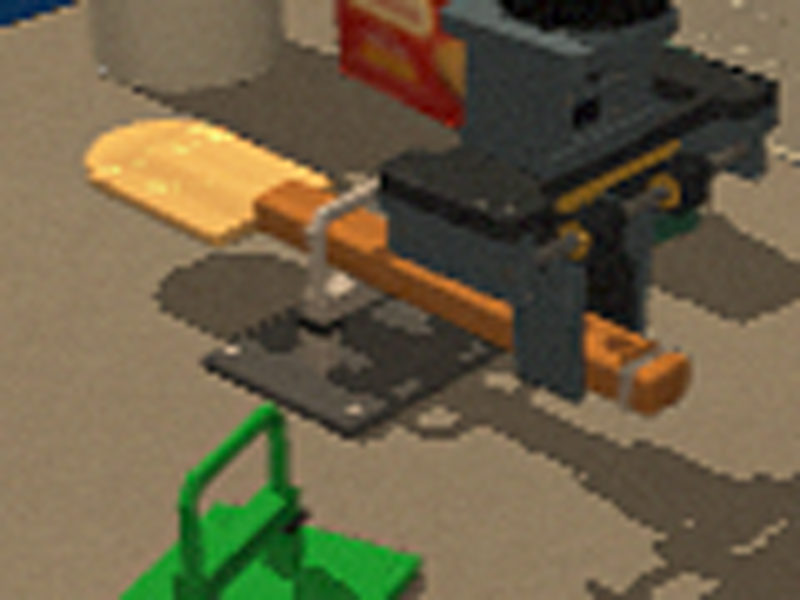

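```bash
python3 -c "
from h import *
avg(30)"
```

```text
9.9 mean [ 2.5000e-01  2.0800e+00 -5.1000e-01  3.2000e-01 -2.0000e-02 -6.0000e-02
  5.4205e+02 -7.2960e+01  5.0960e+01] std [0.57 0.37 0.55 0.02 0.03 0.03 0.01 0.07 0.02]
```

Request:
play_rows --pt "0 1 0.5 0 0.8" --pt "-0.2 2 0.5 0 0.8" --pt "-0.2 2 0.5 0 0.8" --pt "-0.2 2 0.5 0 0.8" --pt "-0.2 2 0 0 0.8" --pt "0 0 0 0 0.8" --pt "0 0 0 0 0.8" --pt "0 0 0 0 0.8" --newtons 3

```text
time_s: 10.9
ee_pos: [541.3, -63.7, 53.0]
ee_rot: [180.0, -0.0, 95.3]
force: [-0.1, 0.3, 0.6]
gripper_width: 29.9
```

```bash
python3 -c "
from h import *
avg(20); look('c')"
```

```text
11.9 mean [ 3.8000e-01  1.3400e+00 -1.0000e-02  1.8000e-01 -1.0000e-02 -4.0000e-02
  5.4128e+02 -6.3790e+01  5.2950e+01] std [0.38 0.87 0.6  0.15 0.03 0.04 0.02 0.02 0.02]
{'time_s': np.float64(11.9), 'ee_pos': array([541.26, -63.85,  52.93]), 'force': array([1.1 , 2.03, 0.38]), 'torque': array([ 0.35, -0.01, -0.02]), 'gripper_width': np.float64(29.95)}
```

View pics/sc.png

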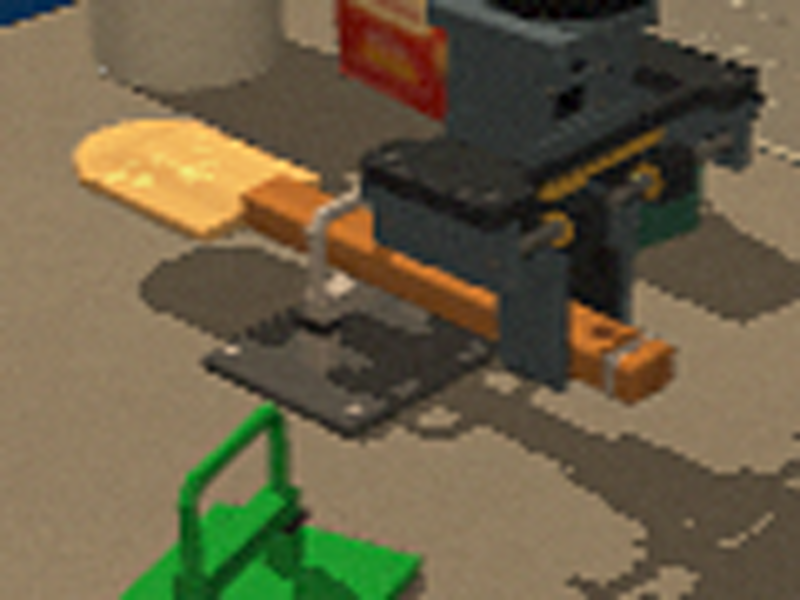

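Request:
play_rows --pt "0 0 0 0 0.62" --pt "0 0 0 0 0.58" --pt "0 0 0 0 0.55" --pt "0 0 0 0 0.55"

```text
time_s: 12.45
ee_pos: [541.3, -64.1, 53.0]
ee_rot: [180.0, 0.0, 95.3]
force: [0.1, -0.4, -0.3]
gripper_width: 40.8
```

```bash
python3 -c "
from h import *
look('d');avg(8);look('e')"
```

```text
{'time_s': np.float64(12.45), 'ee_pos': array([541.3 , -64.12,  53.  ]), 'force': array([ 0.1 , -0.39, -0.28]), 'torque': array([-0.11,  0.06, -0.01]), 'gripper_width': np.float64(40.82)}
12.9 mean [ 8.000e-02  0.000e+00  1.800e-01 -8.000e-02  4.000e-02  1.000e-02
  5.413e+02 -6.402e+01  5.298e+01] std [0.48 0.52 0.29 0.04 0.02 0.03 0.02 0.03 0.01]
{'time_s': np.float64(12.9), 'ee_pos': array([541.29, -64.  ,  53.  ]), 'force': array([ 0.03, -0.59,  0.74]), 'torque': array([-0.08,  0.08, -0.02]), 'gripper_width': np.float64(40.75)}
```

View pics/sd.png

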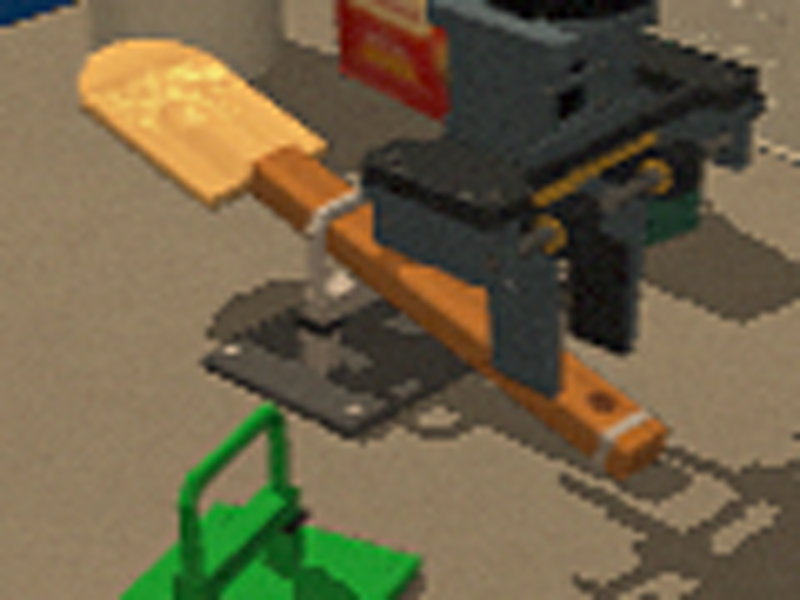

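View pics/se.png

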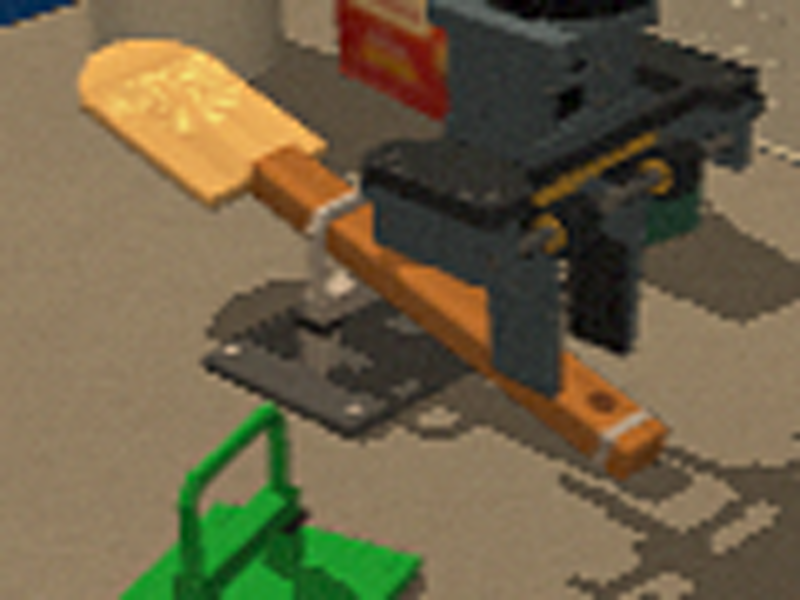

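```bash
python3 - <<'E'
from h import *
np.set_printoptions(precision=1,suppress=True)
f=lambda u,v:((u+.5)/6.6667-.5+195,(v+.5)/6.6667-.5+150)
print(back("scene",*f(636,435),20))
# initial picture for reference: end top-edge center
g=lambda u,v:((u/5+320+.5)/1.5625-.5,(v/5+240+.5)/1.5625-.5)
print(back("scene",*g(737,508),20))
s=env.state(); print(s['time_s'])
E
```

```text
[ 543.6 -107.6   20. ]
[ 548.3 -138.8   20. ]
12.95
```

Request:
play_rows --pt "0 0 0 0 0.35" --pt "0 0 -8 0 0.35" --pt "0 0 -12 0 0.35" --pt "0 0 -8 0 0.35" --pt "0 0 -3 0 0.5" --pt "0 0 0 0 0.6" --pt "0 0 0 0 0.65" --pt "0 0 0 0 0.7" --pt "0 0 0 0 0.75" --pt "0 0 0 0 0.8" --pt "0 0 0 0 0.8" --newtons 6

```text
time_s: 14.32
ee_pos: [541.5, -64.0, 22.2]
ee_rot: [180.0, 0.0, 95.3]
force: [-0.9, 0.8, 2.0]
gripper_width: 29.9
```

Request:
play_rows --pt "0 0 3 0 0.8" --pt "-0.1 1 4 0 0.8" --pt "-0.1 1.5 4 0 0.8" --pt "-0.1 1.5 4 0 0.8" --pt "-0.2 2 4 0 0.8" --pt "-0.2 2 4 0 0.8" --pt "-0.2 2 4 0 0.8" --pt "-0.1 2 3 0 0.8" --pt "-0.1 1 1 0 0.8" --pt "0 0 0 0 0.8" --pt "0 0 0 0 0.8" --newtons 6

```text
time_s: 15.7
ee_pos: [540.2, -50.8, 53.0]
ee_rot: [180.0, -0.0, 95.3]
force: [0.5, -0.2, 1.2]
gripper_width: 29.5
```

```bash
python3 -c "
from h import *
look('f');avg(12)"
```

```text
{'time_s': np.float64(15.7), 'ee_pos': array([540.22, -50.75,  53.01]), 'force': array([ 0.49, -0.24,  1.23]), 'torque': array([-0.18,  0.03,  0.06]), 'gripper_width': np.float64(29.48)}
16.35 mean [ 2.6000e-01  5.7000e-01  9.9000e-01  1.0000e-01  2.0000e-02  0.0000e+00
  5.4019e+02 -5.0770e+01  5.2960e+01] std [0.36 0.67 0.54 0.11 0.04 0.04 0.01 0.02 0.01]
```

View pics/sf.png

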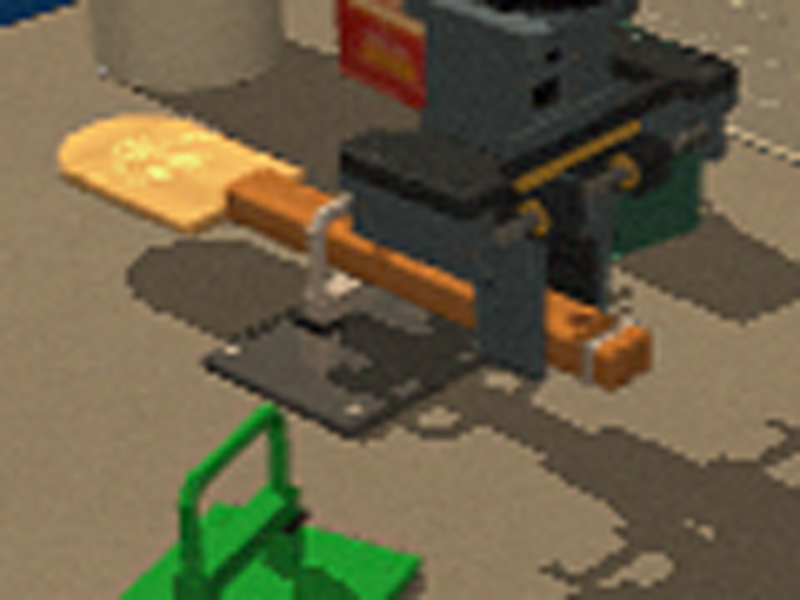

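Request:
play_rows --pt "0 0 0 0 0.66" --pt "0 0 0 0 0.6" --pt "0 0 0 0 0.55" --pt "0 0 0 0 0.5" --pt "0 0 0 0 0.5"

```text
time_s: 16.98
ee_pos: [540.2, -51.0, 53.0]
ee_rot: [180.0, 0.0, 95.3]
force: [-1.1, -0.6, -0.7]
gripper_width: 45.8
```

```bash
python3 -c "
from h import *
look('g')"
```

```text
{'time_s': np.float64(16.98), 'ee_pos': array([540.17, -51.04,  52.95]), 'force': array([-1.12, -0.6 , -0.74]), 'torque': array([-0.07,  0.06,  0.03]), 'gripper_width': np.float64(45.82)}
```

View pics/sg.png

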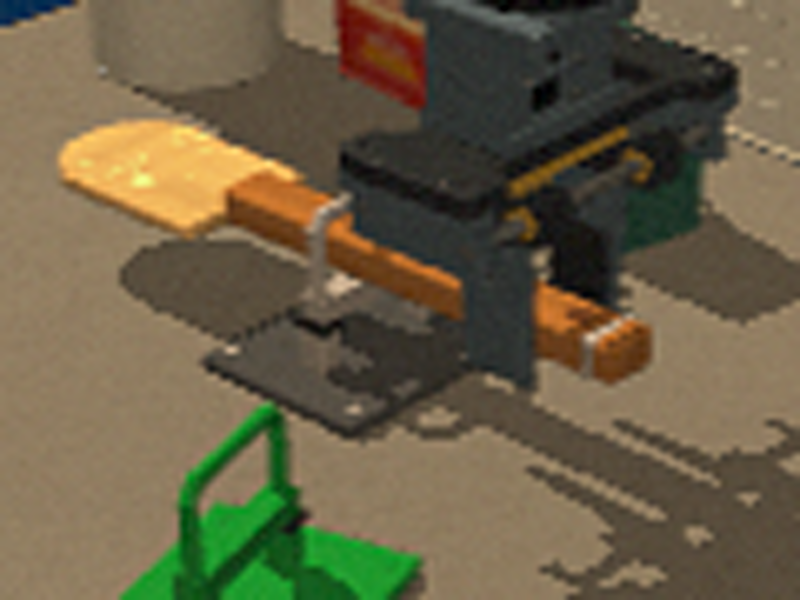

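Request:
play_rows --pt "0 0 0 0 0.35" --pt "0 0 0 0 0.2" --pt "0 0 0 0 0.2" --pt "0 0 10 0 0.2" --pt "0 0 20 0 0.2" --pt "0 0 30 0 0.2" --pt "0 0 30 0 0.2" --pt "0 0 30 0 0.2" --pt "0 0 30 0 0.2" --pt "0 0 15 0 0.2" --pt "0 0 0 0 0.2" --pt "0 0 0 0 0.2"

```text
time_s: 18.52
ee_pos: [539.5, -50.9, 216.8]
ee_rot: [-179.9, -0.0, 95.3]
force: [-0.3, -0.0, -0.6]
gripper_width: 73.5
```

```bash
python3 -c "
from h import *
look('h')
a=env.grab_frame('top')[:,:,::-1]; cv2.imwrite('pics/th.png',cv2.resize(a,(800,600),interpolation=cv2.INTER_CUBIC))"
```

```text
{'time_s': np.float64(18.52), 'ee_pos': array([539.47, -50.95, 216.81]), 'force': array([-0.29, -0.  , -0.56]), 'torque': array([-0.08,  0.05,  0.  ]), 'gripper_width': np.float64(73.49)}
```

View pics/sh.png

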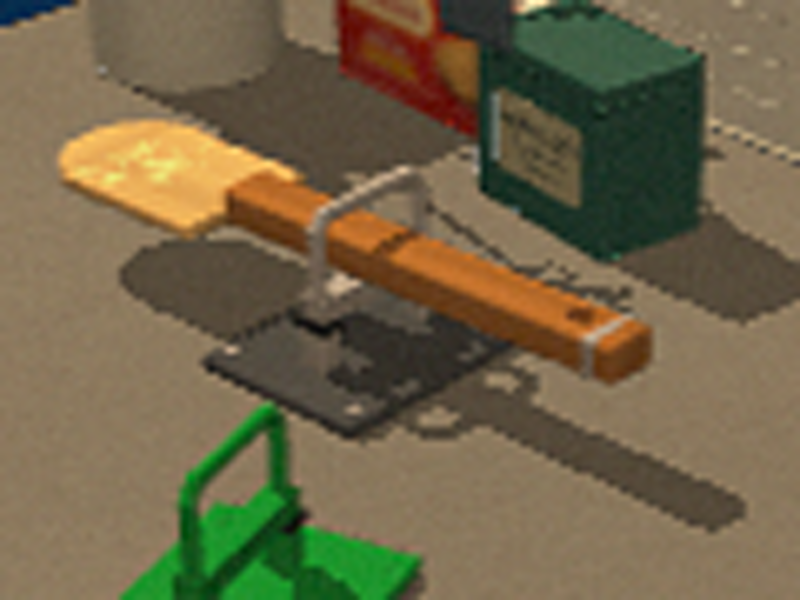

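View pics/th.png

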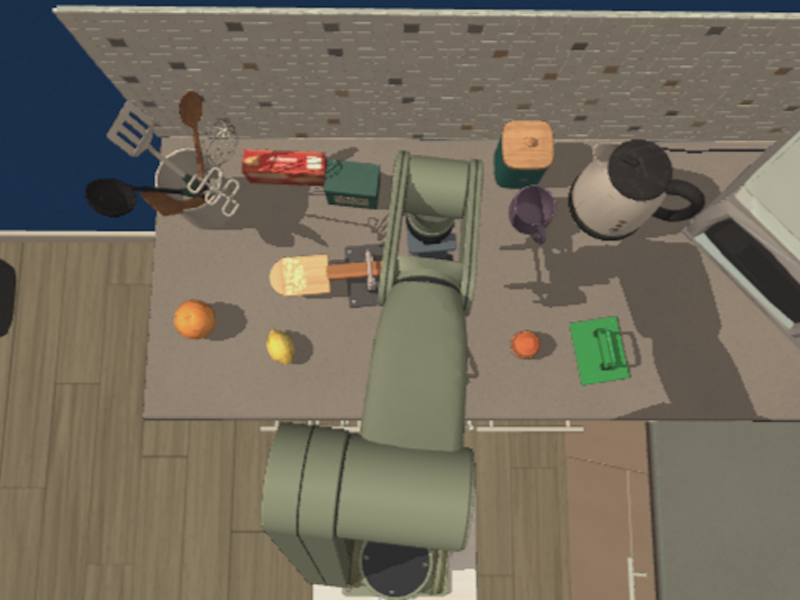

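```bash
python3 - <<'E'
from h import *
np.set_printoptions(precision=1,suppress=True)
c=env.calibration("scene");R=c['R'];t=c['t'];o=-R.T@t
f=lambda u,v:((u+.5)/6.6667-.5+195,(v+.5)/6.6667-.5+150)
P0=np.array([540.5,-51,0]); a=np.radians(95.4); n=np.array([np.sin(a),-np.cos(a),0])
out=[]
for nm,u,v in [("end",638,331),("junc",268,180)]:
    U,V=f(u,v); d=R.T@np.array([(U-c['cx'])/c['fx'],(V-c['cy'])/c['fy'],1]); X=o+d*((P0-o)@n)/(d@n); out.append(X); print(nm,X)
d=out[1]-out[0]; print(np.linalg.norm(d), d[2]/np.hypot(d[0],d[1]))
a=env.grab_frame("scene").astype(int)
for i in range(12): env.grab_frame("top")
b=env.grab_frame("scene").astype(int); print(abs(a-b)[150:240,195:315].max(), abs(a-b)[150:240,195:315].mean(), env.state()['time_s'])
E
```

```text
end [ 545.6 -105.    70.2]
junc [524.2 121.   68.2]
226.9966287055489 -0.00885699338838255
54 2.5849691358024693 19.325
```

```bash
python3 -c "
from h import *
look('i')"
```

```text
{'time_s': np.float64(19.32), 'ee_pos': array([540.21, -51.01, 218.03]), 'force': array([ 0.2 , -0.77,  0.27]), 'torque': array([-0.04,  0.04,  0.  ]), 'gripper_width': np.float64(73.13)}
```

View pics/si.png

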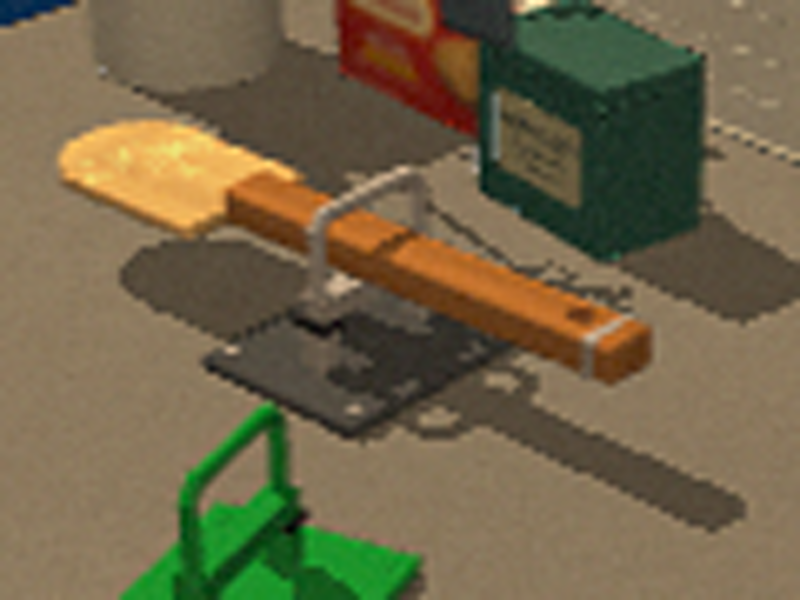

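The picture is unchanged after another 0.8 s: the handle end is at (638,331) and the blade joint at (268,180), both as before. The paddle is steady, level and clear at both ends.

```bash
python3 -c "
from workcell import env
print(env.job_done())"
```

```text
the job is handed in; nothing more can be done
None
```

The paddle now lies level on the bar by itself, and I handed the job in at about 19.3 s. I gripped the handle lightly, raised it while the paddle still rested on the bar, and slid it about 45 mm through the hoop towards the blade side.

- **First release:** I let go about 10–13 mm too early because the force readings had suggested it was balanced. The handle end dropped back onto the worktop. I gripped it again, slid it that bit further, and it balanced on the second release.
- **Balance and clearance:** After I let go and pulled the gripper up about 165 mm, three pictures over 2.3 s showed the paddle in the same place. Both ends were clear of the worktop.
- **Level:** The slope I measured was about 0.01 rad. That measurement is rough: the same fit gave a handle length of 227 mm instead of 240 mm.
- **Bystanders:** The last overhead picture showed the mug, lemon, timer and orange where they started. The arm hid the nearer green look-alike in that picture; the side view showed part of it, apparently undisturbed.
- **Not checked:** I had no reading of the force between paddle and rest, including during the drop. The wrist force readings were noisy and disagreed with each other, so I judged the balance from the releases, not from them.

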